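Weigh a sample tin on the bench balance

TASK

On the near brown table, weigh the smaller sample tin on the grey bench balance: with the pan still empty press the large round key to wake the balance and then the square key to zero it, set the tin down gently and upright in the middle of the pan and let go of it, and only then press the long bar key to record the weight. Press each key fully down and let it come back up before the next step, one key at a time, and leave the small round key (clear) alone. The tin stays on the pan; leave the larger tin, the brush and the tape where they are.

Things in the scene. Friction and masses are not known exactly. Their poses are not given: they have to be found in the camera images.
- balance: grey bench balance standing fixed on the near brown table, 220 (x) x 212 (y) mm, top of its shell 45 mm above the table; a raised round steel pan at its far half and a row of four keys along its front edge. Origin: centre of the underside at table height; x points away from the key side, y along the key row.
- pan_center (a point): centre of the upper face of the round flat steel pan, 124 mm in diameter, without a rim, 60 mm above the table; 42 mm behind the balance's centre; axes as the balance's
- wake_key_top (a point): centre of the top face of the wake key, the large round one, 26 mm across. All four keys are light plastic caps of the same height in one row along the balance's y, 80 mm in front of its centre and 50 mm apart, in an order that varies; a key at rest has its top 56 mm above the table, 9 mm proud of its flat surround. z up.
- wake_key (a joint): travel of the wake key in m: 0 up, 0.005 fully down; sprung, about 3 N when fully down
- zero_key_top (a point): centre of the top face of the zero key, the square one, 22 x 22 mm. All four keys are light plastic caps of the same height in one row along the balance's y, 80 mm in front of its centre and 50 mm apart, in an order that varies; a key at rest has its top 56 mm above the table, 9 mm proud of its flat surround. z up.
- zero_key (a joint): travel of the zero key in m: 0 up, 0.005 fully down; sprung, about 3 N when fully down
- record_key_top (a point): centre of the top face of the record key, the long bar, 34 mm fore-and-aft (balance x) by 12 mm. All four keys are light plastic caps of the same height in one row along the balance's y, 80 mm in front of its centre and 50 mm apart, in an order that varies; a key at rest has its top 56 mm above the table, 9 mm proud of its flat surround. z up.
- record_key (a joint): travel of the record key in m: 0 up, 0.005 fully down; sprung, about 3 N when fully down
- clear_key_top (a point): centre of the top face of the clear key, the small round one, 13 mm across. All four keys are light plastic caps of the same height in one row along the balance's y, 80 mm in front of its centre and 50 mm apart, in an order that varies; a key at rest has its top 56 mm above the table, 9 mm proud of its flat surround. z up.
- clear_key (a joint): travel of the clear key in m: 0 up, 0.005 fully down; sprung, about 3 N when fully down
- small_tin: the smaller of the two closed round aluminium tins standing on the near brown table to the robot's right of the balance: 58 mm over the lid rim, 55 mm body, 36 mm high, about 0.08 kg. Origin: centre of the underside, z up.
- big_tin: the larger closed round aluminium tin, 71 mm in diameter, 47 mm high; a bystander. Origin: centre of the underside.
- brush: flat dusting brush with a wooden handle, 200 x 56 x 14 mm, lying at the right of the near brown table; a bystander. Origin: middle of the underside, y along the handle.
- tape_roll: roll of beige tape lying flat, 98 mm across, 25 mm high, behind and left of the balance; a bystander. Origin: centre of the underside.
There are look-alikes about, which are no part of the job. Leave any black or orange look-alike of the small_tin alone.

How it is judged:
On the way, in this order (a step that is already met when the one before it is completed fails the run):
1. the large round wake key is pressed down (3.5 mm or more), the others up, the tin off the pan (value of joint wake_key above 0.0035 m and value of joint each of zero_key, record_key, clear_key below 0.0015 m and horizontal distance between small_tin and pan_center above 0.085 m), for 0.04 s.
2. all keys are up again and then the square zero key is pressed down alone, the tin off the pan (value of joint zero_key above 0.0035 m and value of joint each of wake_key, record_key, clear_key below 0.0015 m and horizontal distance between small_tin and pan_center above 0.085 m), for 0.04 s.
3. the small tin stands upright and released on the pan, within 25 mm of its centre, all keys up (horizontal distance between small_tin and pan_center below 0.025 m and z of small_tin in the frame of pan_center between -0.005 and 0.005 m and angle between small_tin's own z axis and vertical below 0.1 rad and linear speed of small_tin below 0.03 m/s and contact force between the fingers and small_tin below 0.2 N and value of joint each of wake_key, zero_key, record_key, clear_key below 0.0015 m), for 0.2 s.
4. the long bar record key is pressed down alone while the tin stands on the pan (value of joint record_key above 0.0035 m and value of joint each of wake_key, zero_key, clear_key below 0.0015 m and horizontal distance between small_tin and pan_center below 0.025 m and z of small_tin in the frame of pan_center between -0.005 and 0.005 m and angle between small_tin's own z axis and vertical below 0.1 rad and linear speed of small_tin below 0.03 m/s and contact force between the fingers and small_tin below 0.2 N), for 0.04 s.
At the end, for the whole second after the job is handed in: The small tin stands upright (within 0.1 rad), released and at rest on the pan, its centre within 25 mm of the pan's centre; all four keys are back up (within 1.5 mm); the larger tin, the brush and the tape are within 20 mm of where they were (all of step 3 and distance of each of big_tin, brush, tape_roll from where it was at the start of the episode below 0.02 m); the robot touches nothing.
It fails at once if the small round clear key is pressed (over 2 mm) (value of joint clear_key above 0.002 m).
It fails at once if two keys are down at once (both over 2.5 mm) (value of joint each of wake_key, zero_key above 0.0025 m or value of joint each of wake_key, record_key above 0.0025 m or value of joint each of wake_key, clear_key above 0.0025 m or value of joint each of zero_key, record_key above 0.0025 m or value of joint each of zero_key, clear_key above 0.0025 m or value of joint each of record_key, clear_key above 0.0025 m).
It fails at once if the wake or zero key is pressed with the tin on the pan, or the record key while the tin is not on the pan ((horizontal distance between small_tin and pan_center below 0.062 m and height (world z) of small_tin below 0.08 m and value of joint any of wake_key, zero_key above 0.0025 m) or (value of joint record_key above 0.0025 m and not (horizontal distance between small_tin and pan_center below 0.062 m))).
It fails at once if the tin is dropped or thrown (moves faster than 0.45 m/s untouched by the fingers) (linear speed of small_tin above 0.45 m/s and contact force between the fingers and small_tin below 0.05 N).
It fails at once if the larger tin, the brush or the tape is moved by more than 20 mm (distance of any of big_tin, brush, tape_roll from where it was at the start of the episode above 0.02 m).
It also fails if it takes over 56 s, if anything falls off the work surface, if the arm or the gripper's body presses on something with over 40 N, if the wrist force passes 120 N, or if a joint passes its speed limit or range.

ROBOT

A 6-joint arm with a two-finger parallel gripper is mounted at the origin on a cart in front of the work surface, level with it; the furniture and walls round the work are solid. World frame = base frame: x ahead of the robot, y to its left, z up, the work surface at z = 0. Lengths are in m, angles in rad, forces in N, time in s.
With the tool pointing down it reaches from about 0.35 to 0.775 m from the base axis. Payload 5.5 kg.
Tool frame: the origin (TCP) lies between the finger pads; the fingertips stand 8 mm ahead of it and the grasp point (between the pads) lies 11 mm behind it; z points along the fingers, y is the line along which they close (so a half turn about z gives the same grasp; the last joint's range is limited). The gripper opens to 85 mm and grips with 20 to 120 N. Pads are 22 mm wide; open, the fingers measure 114 mm over their backs; the gripper's body (76 mm by 85 mm) begins 54 mm behind the grasp point. The pads swing forward as they close: fully open they stand 13 mm farther back than shut.
Start: joints at [1.185, 0.313, 0.046, 1.304, 0, 1.431], TCP at [0.14, 0.558, 0.239] pointing down, gripper open.
Joint ranges: [-2.76, 2.76], [-0.86, 1.69], [-1.03, 1.26], [-2.2, 2.34], [-1.47, 1.5], [-3.14, 3.14]. Speed limits (rad/s): [2.57, 2.57, 3.14, 3.14, 3.14, 3.14].

INTERFACE

Orientations are given as a unit quaternion [w, x, y, z].
In Python, from workcell import env gives the robot as it stands.
- The arm moves only by the tool move_arm, never from a script. Its argument "moves" is one flat list of numbers, 5 for each row, row after row: the shift along the world's x, y, z in m, then the turn about the world's z in rad, then the finger opening in m, from 0 to 0.0854. A call has 1 to 12 rows; each row is the pose to reach, as a shift and turn from the pose commanded when the call began; what a row does not reach only later rows make up. A row lasts 1/12 s, in which the tool goes at most 41.7 mm and 7.16 degrees, less where a joint would pass 70% of its speed; a pose out of reach is approached as far as the arm can. A call with a gripper value outside its range is refused whole. The fingers move at their own pace and stop on an object; "newtons" is the grip in N (left out, the last holds). Time passes only in rows, so rows that repeat a pose let the fingers close. It gives the time, the measured TCP pose, the force, the opening and the grip force at its end, in the units of the state.
- env.get_state(): the state, without advancing time (a new reading comes with each control period).
- env.read_camera(name): name is "scene" or "top" or "wrist"; returns a dict with "pixels" (384x512x3 uint8, red, green, blue), "camera_matrix" (3x3 intrinsics, pixels), "rvec" (rotation vector, rad) and "tvec" (3), from world to camera coordinates, as OpenCV has them. Camera axes: x right, y down, z forward; pixel columns grow to the right and rows downward; lengths in m; the calibration is good to about 2 mm. A picture is of the moment at which its call begins. There is no depth.
- env.hand_in(): hands the job in; it is judged then, once.
The state is a dict: "clock": time; "joint_pos": joint angles; "qvel": joint speeds; "tau": joint torques, N m; "tcp_pos": TCP position; "orientation": TCP orientation; "wrist_force": force on the tool from outside, world axes, zero at the start; "ft_torque": the same for the moment, N m; "finger_gap": finger opening in m; "grip_force": force on a finger pad.
Only numpy, scipy, OpenCV 4.12 (cv2) and the standard library are available. Lean on these libraries where they do the work, as an engineer would, in place of code of your own. Each camera call takes 0.05 s, during which the arm holds its last target. There are 200 camera calls.

## Working session

There is one attempt and no reset: what is moved stays moved. The work goes in short steps, Python scripts to look and compute and a tool call to move; the robot and the scene stay as the last step left them, time stands still between calls to the robot, and variables do not carry over. Pictures are saved under pics/ and viewed, at most 10 in all, crops included, and the job is handed in when it is done.

Besides the shell and the picture viewer there is one more tool, called after "Emit:" as a command line: name --argument value ..., lists and objects as JSON in quotes. move_arm: Moves the arm, as the interface text tells. Its arguments: {"type":"object","properties":{"moves":{"type":"array"},"newtons":{"type":"number"}},"required":["moves"]}

```bash
mkdir -p pics
cat > h.py <<'E'
import numpy as np, cv2
from workcell import env
def cam(n):
    c=env.read_camera(n); R=cv2.Rodrigues(np.array(c["rvec"],float))[0]
    return c["pixels"],np.array(c["camera_matrix"]),R,np.array(c["tvec"],float).ravel()
def ray(c,p):
    d=c[2].T@np.linalg.inv(c[1])@np.array([p[0],p[1],1.]); return -c[2].T@c[3],d/np.linalg.norm(d)
def atz(c,p,z):
    o,d=ray(c,p); return o+d*(z-o[2])/d[2]
def proj(c,X):
    q=c[1]@(c[2]@np.array(X,float)+c[3]); return q[:2]/q[2]
def tri(cs,ps):
    A=np.zeros((3,3));b=np.zeros(3)
    for c,p in zip(cs,ps):
        o,d=ray(c,p);M=np.eye(3)-np.outer(d,d);A+=M;b+=M@o
    return np.linalg.solve(A,b)
E
python3 - <<'E'
from h import *
import pickle
D={}
for n in("scene","top","wrist"):
    D[n]=cam(n); print(n,-D[n][2].T@D[n][3],D[n][2][2])
pickle.dump(D,open("d0.pkl","wb"))
im=np.hstack([D["scene"][0],D["top"][0]])
for n in("scene","top"): cv2.imwrite(f"pics/{n}0.png",cv2.resize(D[n][0][:,:,::-1],(768,576),interpolation=cv2.INTER_CUBIC))
s=env.get_state(); print(s)
E
```

```text
scene [-0.37982435 -0.75110037  1.09023057] [ 0.58702719  0.48349041 -0.64933512]
top [ 0.32337962 -0.02315783  1.22565194] [ 0.17360032  0.02505153 -0.98449751]
wrist [0.05965676 0.57660621 0.37329166] [ 0.30817561 -0.07943419 -0.94800739]
{'clock': 0.15, 'joint_pos': array([1.18539785e+00, 3.13849654e-01, 4.52563110e-02, 1.30362084e+00,
       3.25397871e-06, 1.43117173e+00]), 'qvel': array([ 6.70020908e-04, -1.85351604e-03,  3.74295748e-03,  4.76139990e-05,
        2.18355998e-05,  1.05539917e-03]), 'tau': array([ 2.03166157e-03, -4.81067026e+01,  2.98813748e+01,  1.38774683e-02,
       -7.86136638e-05, -2.65896830e-05]), 'tcp_pos': array([0.13978236, 0.557367  , 0.23860803]), 'orientation': array([-1.85543048e-04,  1.22577853e-01,  9.92458648e-01, -6.84219245e-04]), 'wrist_force': array([ 0.01809907, -0.36209747, -0.27958968]), 'ft_torque': array([ 0.01504076,  0.00871556, -0.03336042]), 'grip_force': 0.0, 'finger_gap': 0.08596763920859893}
```

View pics/scene0.png

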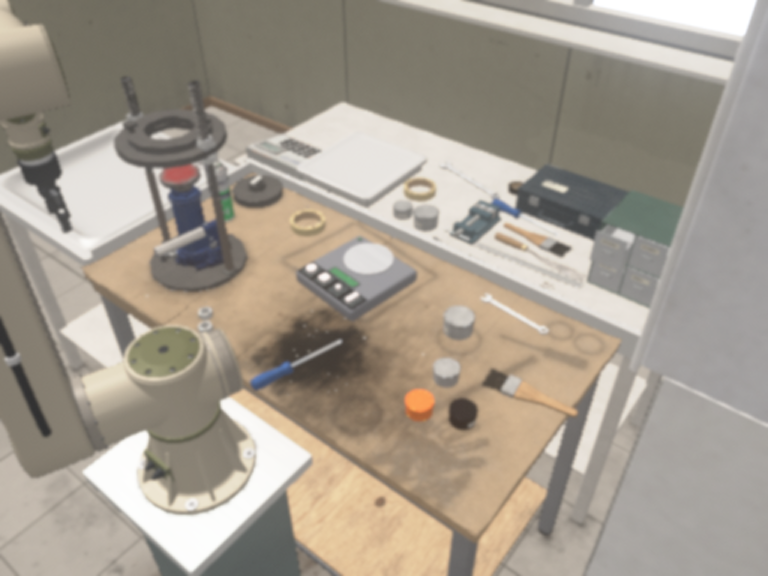

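View pics/top0.png

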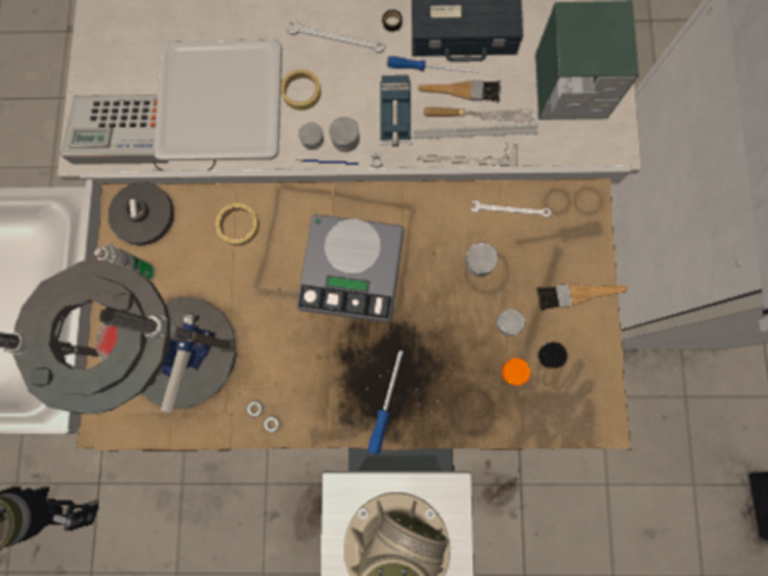

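Top view (768-px picture): candidates for the small tin are grey (510,321), big grey (481,260), orange (516,372), black (552,354), and two grey tins on the far bench at (311,134) and (343,134). My choice is (510,321), the smaller aluminium tin on the near table. The keys run left to right along y~300: round (310), square (333), small round (355) and bar (378). Next is the close crop.

Run:
```python
from h import *
import pickle
D=pickle.load(open("d0.pkl","rb"))
def crop(n,x,y,w,h,k): 
    return cv2.resize(D[n][0][y:y+h,x:x+w,::-1],(w*k,h*k),interpolation=cv2.INTER_CUBIC)
# original px
a=crop("top",195,138,80,80,5); b=crop("top",300,155,80,60,5)
c=crop("scene",195,155,85,60,4); d=crop("scene",270,195,60,60,5)
W=np.zeros((600,800,3),np.uint8)
for im,x,y in((a,0,0),(b,400,0),(c,0,350+10),(d,400,300)):
    h=min(im.shape[0],600-y);w=min(im.shape[1],800-x); W[y:y+h,x:x+w]=im[:h,:w]
cv2.imwrite("pics/crop.png",W)
```

```text
(no output)
```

View pics/crop.png

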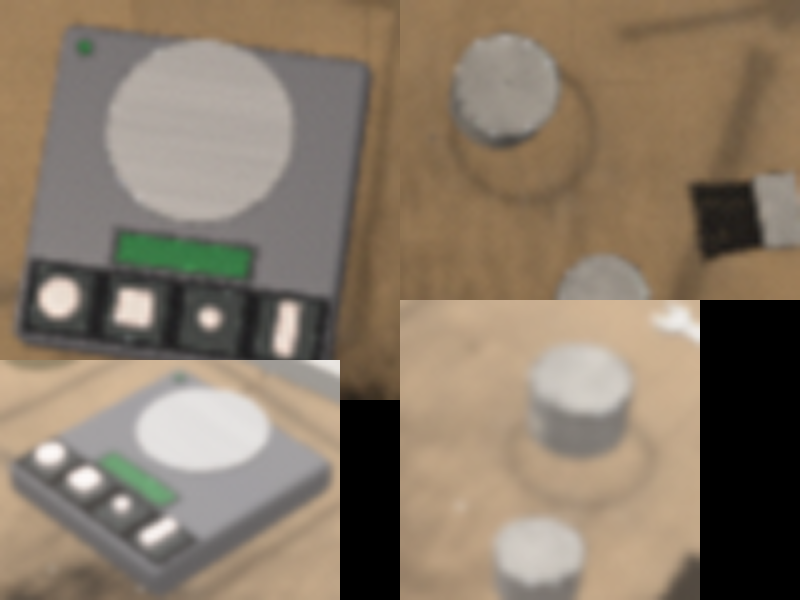

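Crop: key order left to right is wake (large round), zero (square), clear (small round) and record (bar). Both tins are plain grey aluminium, and the lower one is the smaller.

Run:
```python
from h import *
import pickle
D=pickle.load(open("d0.pkl","rb"))
T,S=D["top"],D["scene"]
P=dict(wake=((59,297),(50,95)),zero=((134,307),(85,118)),clear=((210,318),(122,143)),rec=((288,328),(158,173)),pan=((200,130),(202,68)))
f=lambda o,p,k:[o[i]+(p[i]+.5)/k-.5 for i in(0,1)]
K={}
for n,(a,b) in P.items():
    a=f((195,138),a,5);b=f((195,155),b,4); X=tri((T,S),(a,b)); z=.06 if n=="pan" else .056
    K[n]=atz(T,a,z); print(n,"tri",X.round(4),"top@z",K[n].round(4),"scene@z",atz(S,b,z).round(4),"reproj",(proj(S,X)-b).round(1))
for n,a,b,z in(("small",f((300,155),(203,298),5),f((270,195),(140,250),5),.036),("big",f((300,155),(108,85),5),f((270,195),(181,78),5),.047)):
    X=tri((T,S),(a,b));print(n,a,"tri",X.round(4),"top@z",atz(T,a,z).round(4),"scene@z",atz(S,b,z).round(4))
d=K["wake"]-K["rec"];print(np.linalg.norm(d),"yaw of y axis",np.arctan2(-d[0],d[1]))
print("brush ends",[atz(T,p,.007).round(3) for p in((359,198),(418,193))])
print("stand",[atz(T,(p[0]*2/3,p[1]*2/3),.0).round(3) for p in((235,350),(190,297))],"tape",atz(T,(157,149),.012).round(3))
```

```text
wake tri [0.5275 0.1865 0.0536] top@z [0.5263 0.1867 0.056 ] scene@z [0.5261 0.1836 0.056 ] reproj [-0.3  0. ]
zero tri [0.5203 0.1368 0.056 ] top@z [0.5194 0.1376 0.056 ] scene@z [0.5211 0.136  0.056 ] reproj [-0.3  0. ]
clear tri [0.5129 0.0868 0.0573] top@z [0.5119 0.088  0.056 ] scene@z [0.5152 0.0868 0.056 ] reproj [-0.5  0.1]
rec tri [0.5056 0.0373 0.0539] top@z [0.505  0.0374 0.056 ] scene@z [0.504  0.0355 0.056 ] reproj [-0.1  0. ]
pan tri [0.6368 0.0948 0.0616] top@z [0.6366 0.0955 0.06  ] scene@z [0.639  0.0956 0.06  ] reproj [-0.2  0. ]
small [340.2, 214.2] tri [ 0.4719 -0.2501  0.035 ] top@z [ 0.4703 -0.2483  0.036 ] scene@z [ 0.473 -0.252  0.036]
big [321.2, 171.6] tri [ 0.6111 -0.1902  0.0478] top@z [ 0.6104 -0.1894  0.047 ] scene@z [ 0.6128 -0.1904  0.047 ]
0.1508462953394498 yaw of y axis -0.1417118589811191
brush ends [array([ 0.528, -0.319,  0.007]), array([ 0.544, -0.516,  0.007])]
stand [array([0.413, 0.362, 0.   ]), array([0.534, 0.471, 0.   ])] tape [0.704 0.371 0.012]
```

Run:
```python
from h import *
import pickle
D=pickle.load(open("d0.pkl","rb"));T,S=D["top"],D["scene"]
k=lambda p:((p[0]+.5)/1.5-.5,(p[1]+.5)/1.5-.5)
for n,a,b in(("ringtop",(92,336),(170,133)),("rightrod top",(103,316),(193,90)),("base",(187,352),(199,258))):
    print(n,tri((T,S),(k(a),k(b))).round(3))
X=tri((T,S),(k((92,336)),k((170,133))));
for p in((168,336),(92,410),(145,390)): print("ring edge",atz(T,k(p),X[2]).round(3))
for p in((236,352),(187,405)): print("base edge",atz(T,k(p),.01).round(3))
```

```text
ringtop [0.408 0.473 0.375]
rightrod top [0.426 0.388 0.494]
base [0.406 0.462 0.027]
ring edge [0.408 0.351 0.375]
ring edge [0.295 0.461 0.375]
ring edge [0.325 0.381 0.375]
base edge [0.408 0.357 0.01 ]
base edge [0.293 0.459 0.01 ]
```

Emit:
move_arm --moves '[0,-0.03,0,0.1,0.085,0,-0.06,0,0.2,0.085,0,-0.09,0,0.3,0.085,0,-0.12,0,0.4,0.085,0,-0.15,0,0.5,0.085,0,-0.18,0,0.6,0.085,0,-0.18,0,0.7,0.085,0,-0.18,0,0.8,0.085,0,-0.18,0,0.8,0.085]'

```text
clock: 0.9
tcp_pos: [0.1399, 0.3772, 0.2394]
orientation: [0.0, -0.274, 0.962, 0.0]
wrist_force: [0.7, 0.3, -0.5]
finger_gap: 0.0847
grip_force: 0.0
```

Emit:
move_arm --moves '[0.04,-0.035,0,0,0,0.075,-0.068,0,0,0,0.11,-0.102,0,-0.1,0,0.145,-0.137,0,-0.2,0,0.17,-0.172,0,-0.3,0,0.2,-0.207,0,-0.4,0,0.23,-0.235,0,-0.5,0,0.26,-0.24,0,-0.6,0,0.29,-0.24,0,-0.7,0,0.32,-0.24,0,-0.7,0,0.345,-0.24,0,-0.7,0,0.345,-0.24,0,-0.7,0]'

```text
clock: 1.9
tcp_pos: [0.4901, 0.1369, 0.2381]
orientation: [0.001, 0.076, 0.997, 0.0]
wrist_force: [0.7, -0.3, 1.0]
finger_gap: 0.0
grip_force: 0.0
```

Run:
```python
from h import *
import pickle
W=cam("wrist");pickle.dump(W,open("w1.pkl","wb"));cv2.imwrite("pics/w1.png",cv2.resize(W[0][:,:,::-1],(768,576)))
s=env.get_state();print(s["clock"],s["tcp_pos"],s["joint_pos"])
```

```text
1.95 [0.48715362 0.13727685 0.23806143] [ 1.15893808e-01  1.81166982e-01 -1.30016106e-01  1.26081261e+00
  8.27719043e-05  2.65813738e-01]
```

View pics/w1.png

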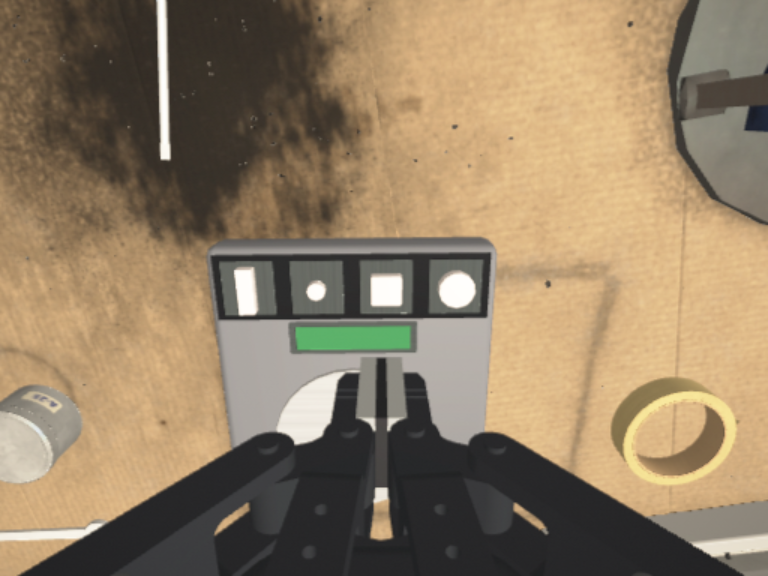

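The wrist view (upside down) shows the keys at record (247,290), clear (316,291), zero (386,290) and wake (458,289), with the closed fingers at (381,365).

Run:
```python
from h import *
import pickle
W=pickle.load(open("w1.pkl","rb"));D=pickle.load(open("d0.pkl","rb"))
g=W[0].min(2); m=(g>200).astype(np.uint8); m[:168]=0;m[212:]=0;m[:,:145]=0;m[:,325:]=0
n,l,st,c=cv2.connectedComponentsWithStats(m)
T={"rec":(288,328),"clear":(210,318),"zero":(134,307),"wake":(59,297)}
for i in range(1,n):
    if st[i,4]>30:
        X=atz(W,c[i],.056);print(st[i],c[i].round(1),X.round(4))
for k,b in(("rec",(247,290)),("clear",(316,291)),("zero",(386,290)),("wake",(458,289))):
    a=[195+(T[k][0]+.5)/5-.5,138+(T[k][1]+.5)/5-.5]; print(k,tri((D["top"],W),(a,[b[0]/1.5,b[1]/1.5])).round(4))
```

```text
[156 179  15  31 370] [163.5 194.2] [0.5033 0.0372 0.056 ]
[293 182  24  23 425] [304.4 193.1] [0.5246 0.1847 0.056 ]
[247 184  21  20 397] [257.4 193.6] [0.5176 0.1355 0.056 ]
[205 187  12  13 111] [210.5 193.8] [0.5104 0.0864 0.056 ]
rec [0.5048 0.0373 0.0514]
clear [0.5107 0.0874 0.0582]
zero [0.5183 0.1365 0.0565]
wake [0.5275 0.1874 0.0481]
```

Emit:
move_arm --moves '[0.02,0.025,0,0,0,0.04,0.049,0,0,0,0.04,0.049,-0.04,0,0,0.04,0.049,-0.08,0,0,0.04,0.049,-0.115,0,0,0.04,0.049,-0.145,0,0,0.04,0.049,-0.165,0,0,0.04,0.049,-0.17,0,0,0.04,0.049,-0.17,0,0,0.04,0.049,-0.17,0,0]'

```text
clock: 2.78
tcp_pos: [0.5249, 0.1871, 0.0703]
orientation: [0.0, 0.073, 0.997, 0.0]
wrist_force: [0.4, 0.6, 0.3]
finger_gap: 0.0002
grip_force: 0.0
```

Run:
```python
from h import *
W=cam("wrist");cv2.imwrite("pics/w2.png",W[0][:,:,::-1])
s=env.get_state();print(s["clock"],s["tcp_pos"],s["wrist_force"])
print("keys",[proj(W,p).round() for p in((.5255,.1855,.056),(.5185,.136,.056))], "tip",proj(W,s["tcp_pos"]-[0,0,.008]))
```

```text
2.8333 [0.52575799 0.18720474 0.07104042] [ 0.38712652  0.98919575 -0.54024342]
keys [array([253., 250.]), array([158., 251.])] tip [256.18454303 257.08670774]
```

View pics/w2.png

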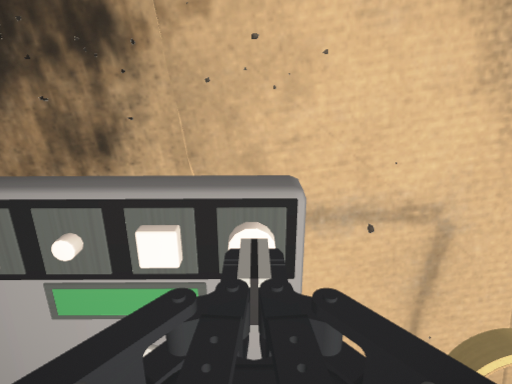

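The fingertips at (254,240) sit over the wake key disc, which is centred near (253,243). Pressing now.

Emit:
move_arm --moves '[0,0,-0.004,0,0,0,0,-0.008,0,0,0,0,-0.0105,0,0,0,0,-0.0105,0,0,0,0,-0.0105,0,0,0,0,-0.0105,0,0]'

```text
clock: 3.33
tcp_pos: [0.5259, 0.1869, 0.0595]
orientation: [0.001, 0.073, 0.997, 0.0]
wrist_force: [1.6, 0.8, 3.4]
finger_gap: -0.0002
grip_force: 1.4
```

Emit:
move_arm --moves '[0,0,-0.0015,0,0,0,0,-0.0015,0,0,0,0,-0.0015,0,0]'

```text
clock: 3.58
tcp_pos: [0.5259, 0.1869, 0.0588]
orientation: [0.001, 0.073, 0.997, 0.0]
wrist_force: [0.3, -0.0, 10.9]
finger_gap: -0.0002
grip_force: 5.1
```

Emit:
move_arm --moves '[0,0,0.01,0,0,0,0,0.03,0,0,-0.004,-0.025,0.03,0,0,-0.007,-0.0505,0.03,0,0,-0.007,-0.0505,0.03,0,0,-0.007,-0.0505,0.012,0,0,-0.007,-0.0505,0.006,0,0,-0.007,-0.0505,0.001,0,0,-0.007,-0.0505,0,0,0,-0.007,-0.0505,0,0,0,-0.007,-0.0505,0,0,0]'

```text
clock: 4.5
tcp_pos: [0.5167, 0.136, 0.0586]
orientation: [-0.001, 0.073, 0.997, -0.001]
wrist_force: [-6.3, -4.0, 14.4]
finger_gap: 0.0003
grip_force: 7.3
```

Emit:
move_arm --moves '[0,0,0.03,0,0,0,0,0.07,0,0,0,-0.03,0.11,0,0,-0.005,-0.07,0.13,0,0,-0.01,-0.11,0.13,0,0.085,-0.015,-0.15,0.13,0,0.085,-0.02,-0.19,0.13,0,0.085,-0.03,-0.23,0.13,0,0.085,-0.04,-0.27,0.13,0,0.085,-0.046,-0.31,0.13,0,0.085,-0.046,-0.345,0.13,0,0.085,-0.046,-0.375,0.13,0,0.085]'

```text
clock: 5.5
tcp_pos: [0.4711, -0.2409, 0.1872]
orientation: [-0.0, 0.073, 0.997, 0.0]
wrist_force: [1.4, -1.3, -0.9]
finger_gap: 0.085
grip_force: 0.0
```

Emit:
move_arm --moves '[0,-0.011,0,0,0.085,0,-0.011,0,0,0.085,0,-0.011,0,0,0.085]'

```text
clock: 5.75
tcp_pos: [0.4716, -0.2492, 0.1868]
orientation: [-0.001, 0.073, 0.997, 0.001]
wrist_force: [0.1, 0.4, -0.7]
finger_gap: 0.0847
grip_force: 0.0
```

Run:
```python
from h import *
import pickle
W=cam("wrist");pickle.dump(W,open("w3.pkl","wb"));cv2.imwrite("pics/w3.png",cv2.resize(W[0][:,:,::-1],(768,576)))
s=env.get_state();print(s["clock"],s["tcp_pos"],s["orientation"],s["wrist_force"])
print("lid pred px768",proj(W,(.4715,-.25,.036))*1.5)
```

```text
5.8 [ 0.47165539 -0.24841919  0.18691601] [-6.99877995e-04  7.24921911e-02  9.97368411e-01  8.02752178e-04] [-0.29601757 -0.57702749 -0.38050848]
lid pred px768 [380.7648504  266.11735383]
```

View pics/w3.png

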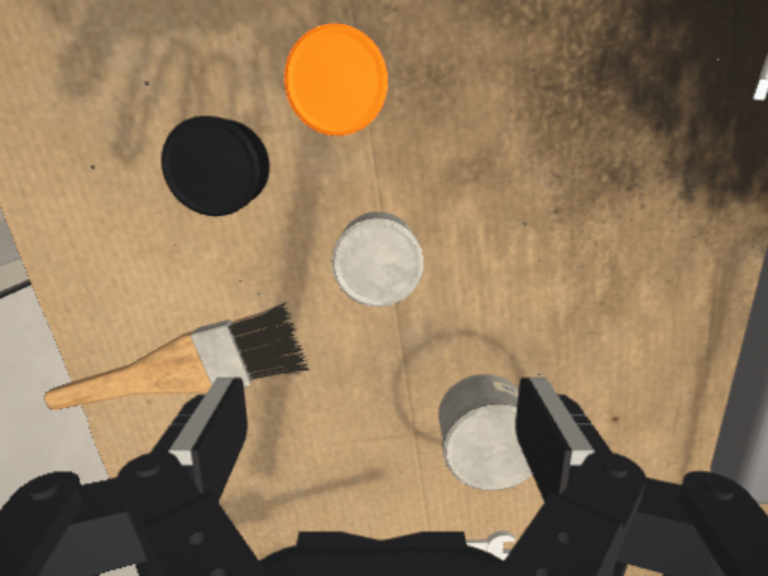

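The lid of the small tin is at (378,261), radius about 45 px. Orange (336,79), black (215,165) and the bristle corner (284,305) are all clear of it.

Run:
```python
from h import *
import pickle
W=pickle.load(open("w3.pkl","rb"));D=pickle.load(open("d0.pkl","rb"))
k=lambda p:((p[0]+.5)/1.5-.5,(p[1]+.5)/1.5-.5)
a=k((378.3,260.5))
print(atz(W,a,.036).round(4),tri((W,D["top"],D["scene"]),(a,(340.2,214.2),(297.6,244.6))).round(4))
print("diam",np.linalg.norm(atz(W,k((333,261)),.036)-atz(W,k((423.5,261)),.036)))
for p in((284,305),(308,370),(248,378)):print(atz(W,k(p),.007).round(4))
for p in((215,165),(336,79)):print(atz(W,k(p),.036).round(4))
```

```text
[ 0.4675 -0.2511  0.036 ] [ 0.4702 -0.2506  0.0357]
diam 0.056309662726472906
[ 0.4978 -0.3232  0.007 ]
[ 0.5508 -0.3164  0.007 ]
[ 0.5508 -0.3619  0.007 ]
[ 0.3965 -0.3368  0.036 ]
[ 0.3613 -0.2589  0.036 ]
```

Emit:
move_arm --moves '[-0.002,-0.002,-0.03,0,0.085,-0.002,-0.002,-0.065,0,0.085,-0.002,-0.002,-0.1,0,0.085,-0.002,-0.002,-0.125,0,0.085,-0.002,-0.002,-0.145,0,0.085,-0.002,-0.002,-0.16,0,0.085,-0.002,-0.002,-0.17,0,0.085,-0.002,-0.002,-0.176,0,0.085,-0.002,-0.002,-0.176,0,0.085]'

```text
clock: 6.55
tcp_pos: [0.4696, -0.2502, 0.0105]
orientation: [-0.001, 0.072, 0.997, 0.001]
wrist_force: [-0.9, -0.1, -1.1]
finger_gap: 0.085
grip_force: 0.0
```

Emit:
move_arm --moves '[0,0,0,0,0.07,0,0,0,0,0.062,0,0,0,0,0.055,0,0,0,0,0.05,0,0,0,0,0.045,0,0,0,0,0.045,0,0,0,0,0.045,0,0,0,0,0.045]' --newtons 25

```text
clock: 7.22
tcp_pos: [0.4708, -0.2522, 0.0126]
orientation: [0.001, 0.073, 0.997, -0.0]
wrist_force: [-0.2, 1.4, 6.2]
finger_gap: 0.0543
grip_force: 26.3
```

Emit:
move_arm --moves '[0,0,0.01,0,0.045,0,0,0.03,0,0.045,0,0,0.06,0,0.045,0,0,0.1,0,0.045,0,0,0.14,0,0.045,0,0,0.14,0,0.045,0,0,0.14,0,0.045]'

```text
clock: 7.8
tcp_pos: [0.4716, -0.2532, 0.1549]
orientation: [0.003, 0.073, 0.997, -0.002]
wrist_force: [0.5, -0.5, -1.6]
finger_gap: 0.0545
grip_force: 26.7
```

Run:
```python
from h import *
import pickle
W=cam("wrist");S=cam("scene")
a=cv2.resize(W[0][150:,100:400,::-1],(500,390)); b=cv2.resize(S[0][190:270,260:330,::-1],(300,343))
M=np.zeros((390,800,3),np.uint8);M[:,:500]=a;M[:343,500:]=b
cv2.imwrite("pics/w4.png",M);pickle.dump(W,open("w4.pkl","wb"))
s=env.get_state();print(s["clock"],s["tcp_pos"],s["wrist_force"],s["finger_gap"],s["grip_force"])
```

```text
7.9 [ 0.46951493 -0.2515842   0.15118262] [ 0.37420721 -0.21140451 -1.00105251] 0.054601251947970476 26.72280102968216
```

View pics/w4.png

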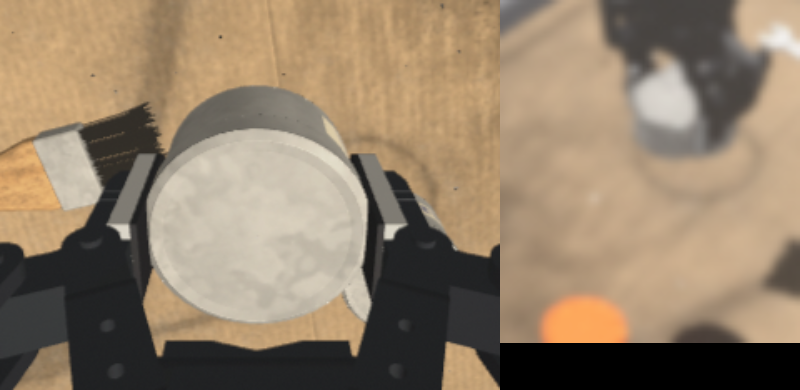

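The tin is held upright between the pads, with its lid centre at crop (255,225) and the big tin and brush untouched. I'll work out how far it sits from the TCP.

Run:
```python
from h import *
import pickle
W=pickle.load(open("w4.pkl","rb"));t=np.array([.4695,-.2516,.1512])
L=atz(W,(253,285),t[2]+.0234);print(L-t)
l,r=[atz(W,(100+x*.6,285),t[2]+.0234) for x in(148,366)];print(np.linalg.norm(l-r))
g=np.array([.6375,.0952]);print("shift",g-L[:2])
```

```text
[ 0.00030372 -0.00262349  0.0234    ]
0.05562380875736338
shift [0.16769628 0.34942349]
```

Emit:
move_arm --moves '[0.005,0.01,0,0,0.045,0.015,0.03,0,0,0.045,0.03,0.06,0,0,0.045,0.045,0.09,0,0,0.045,0.06,0.125,0,0,0.045,0.075,0.16,0,0,0.045,0.09,0.195,0,0,0.045,0.105,0.23,0,0,0.045,0.12,0.265,0,0,0.045,0.14,0.3,0,0,0.045,0.155,0.325,0,0,0.045,0.165,0.342,0,0,0.045]'

```text
clock: 8.9
tcp_pos: [0.6346, 0.0943, 0.1489]
orientation: [-0.002, 0.071, 0.997, 0.0]
wrist_force: [-0.3, -0.8, -0.1]
finger_gap: 0.054
grip_force: 26.7
```

Emit:
move_arm --moves '[0.0025,0.006,0,0,0.045,0.0025,0.006,-0.02,0,0.045,0.0025,0.006,-0.04,0,0.045,0.0025,0.006,-0.055,0,0.045,0.0025,0.006,-0.065,0,0.045,0.0025,0.006,-0.069,0,0.045,0.0025,0.006,-0.069,0,0.045]'

```text
clock: 9.48
tcp_pos: [0.636, 0.096, 0.0806]
orientation: [-0.002, 0.073, 0.997, -0.0]
wrist_force: [-0.7, -0.3, -0.3]
finger_gap: 0.0542
grip_force: 26.7
```

Run:
```python
from h import *
S=cam("scene");W=cam("wrist")
s=env.get_state();print(s["clock"],s["tcp_pos"],s["wrist_force"],s["finger_gap"],s["grip_force"])
a=cv2.resize(W[0][:,:,::-1],(440,330)); b=cv2.resize(S[0][150:215,190:285,::-1],(360,246))
M=np.zeros((330,800,3),np.uint8);M[:,:440]=a;M[:246,440:]=b
cv2.imwrite("pics/w5.png",M)
```

```text
9.5833 [0.63759906 0.09606529 0.08274401] [ 0.89050394 -0.23567701  0.22587741] 0.054379859565861596 26.73155575990677
```

View pics/w5.png

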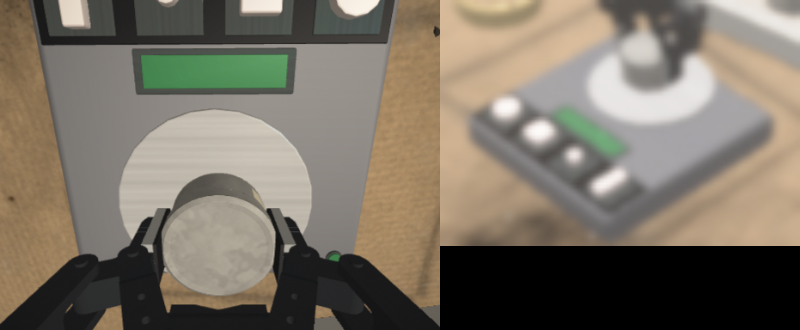

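The tin (219,240) hangs centred over the pan (centre column about 216), upright and slightly above it. Lowering gently.

Emit:
move_arm --moves '[0,0,-0.003,0,0.045,0,0,-0.006,0,0.045,0,0,-0.008,0,0.045,0,0,-0.009,0,0.045,0,0,-0.009,0,0.045,0,0,-0.009,0,0.045]'

```text
clock: 10.08
tcp_pos: [0.6374, 0.0963, 0.0733]
orientation: [-0.0, 0.073, 0.997, 0.0]
wrist_force: [-0.9, -0.2, -0.3]
finger_gap: 0.0543
grip_force: 26.7
```

Emit:
move_arm --moves '[0,0,-0.001,0,0.045,0,0,-0.001,0,0.045,0,0,-0.001,0,0.045]'

```text
clock: 10.33
tcp_pos: [0.6376, 0.0963, 0.0727]
orientation: [0.0, 0.073, 0.997, 0.0]
wrist_force: [-1.0, 0.8, 1.9]
finger_gap: 0.054
grip_force: 26.8
```

Emit:
move_arm --moves '[0,0,-0.001,0,0.045,0,0,-0.001,0,0.045,0,0,-0.001,0,0.045]'

```text
clock: 10.58
tcp_pos: [0.6377, 0.0963, 0.0727]
orientation: [0.001, 0.073, 0.997, 0.0]
wrist_force: [-2.4, 0.9, 7.4]
finger_gap: 0.054
grip_force: 27.5
```

Contact at 7 N. Releasing slowly.

Emit:
move_arm --moves '[0,0,0.001,0,0.054,0,0,0.001,0,0.056,0,0,0.001,0,0.06,0,0,0.001,0,0.065,0,0,0.001,0,0.072,0,0,0.001,0,0.08,0,0,0.001,0,0.085,0,0,0.001,0,0.085,0,0,0.003,0,0.085,0,0,0.008,0,0.085]'

```text
clock: 11.42
tcp_pos: [0.6369, 0.0962, 0.0788]
orientation: [-0.001, 0.073, 0.997, -0.0]
wrist_force: [-0.3, 0.4, -1.0]
finger_gap: 0.0849
grip_force: 0.0
```

Emit:
move_arm --moves '[0,0,0.01,0,0.085,0,0,0.03,0,0.085,0,0,0.06,0,0.085,0,0,0.1,0,0.085,-0.03,-0.01,0.11,0,0.085,-0.06,-0.03,0.11,0,0.085,-0.1,-0.045,0.11,0,0,-0.13,-0.058,0.11,0,0,-0.13,-0.058,0.11,0,0,-0.13,-0.058,0.11,0,0]'

```text
clock: 12.25
tcp_pos: [0.5061, 0.0378, 0.1907]
orientation: [0.001, 0.073, 0.997, 0.0]
wrist_force: [1.1, -0.4, -0.4]
finger_gap: 0.0383
grip_force: 0.0
```

Run:
```python
from h import *
W=cam("wrist");T=cam("top")
s=env.get_state();print(s["clock"],s["tcp_pos"],s["wrist_force"],s["finger_gap"])
print(proj(W,(.504,.037,.056)))
a=cv2.resize(W[0][:,:,::-1],(480,360)); b=cv2.resize(T[0][130:220,190:280,::-1],(320,320))
M=np.zeros((360,800,3),np.uint8);M[:,:480]=a;M[:320,480:]=b
cv2.imwrite("pics/w6.png",M)
```

```text
12.35 [0.50869462 0.03819843 0.19068661] [0.21766608 0.39608137 0.6170792 ] 0.022339498342511893
[253.73530706 179.91079195]
```

View pics/w6.png

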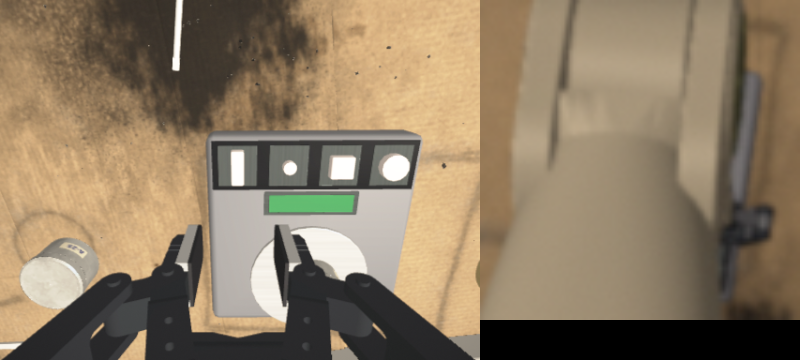

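The tin stands on the pan (partly hidden at (325,262)). The record bar is at (237,168), where calibration predicts it. Pressing record.

Emit:
move_arm --moves '[-0.003,-0.001,-0.03,0,0,-0.003,-0.001,-0.06,0,0,-0.003,-0.001,-0.09,0,0,-0.003,-0.001,-0.11,0,0,-0.003,-0.001,-0.12,0,0,-0.003,-0.001,-0.12,0,0,-0.003,-0.001,-0.125,0,0,-0.003,-0.001,-0.129,0,0,-0.003,-0.001,-0.1315,0,0,-0.003,-0.001,-0.1325,0,0,-0.003,-0.001,-0.1325,0,0,-0.003,-0.001,-0.1325,0,0]'

```text
clock: 13.35
tcp_pos: [0.5063, 0.0373, 0.0589]
orientation: [0.002, 0.073, 0.997, 0.0]
wrist_force: [-0.8, 1.2, 6.5]
finger_gap: -0.0002
grip_force: 3.4
```

Fully down at 6.5 N. Lifting away and checking.

Emit:
move_arm --moves '[0,0,0,0,0,0,0,0.01,0,0,0,0,0.04,0,0,0,0,0.08,0,0,-0.02,-0.03,0.11,0,0,-0.04,-0.06,0.13,0,0,-0.06,-0.1,0.13,0,0,-0.08,-0.14,0.13,0,0,-0.09,-0.18,0.13,0,0,-0.09,-0.18,0.13,0,0,-0.09,-0.18,0.13,0,0]'

```text
clock: 14.27
tcp_pos: [0.414, -0.1454, 0.188]
orientation: [0.001, 0.076, 0.997, -0.001]
wrist_force: [0.6, 0.9, -0.2]
finger_gap: -0.0001
grip_force: 0.0
```

Run:
```python
from h import *
S=cam("scene");T=cam("top")
s=env.get_state();print(s["clock"],s["tcp_pos"],s["wrist_force"])
print("lid pred scene",(proj(S,(.6375,.095,.096))-[180,140])*4,"top",(proj(T,(.6375,.095,.096))-[190,130])*4)
a=cv2.resize(S[0][140:230,180:280,::-1],(400,360)); b=cv2.resize(T[0][130:220,190:290,::-1],(400,360))
cv2.imwrite("pics/w7.png",np.hstack([a,b]))
```

```text
14.3667 [ 0.41448199 -0.14272486  0.18739732] [-0.00554446  0.59417239 -0.38145101]
lid pred scene [259.34842202  96.45481808] top [174.58331858 121.64530145]
```

View pics/w7.png

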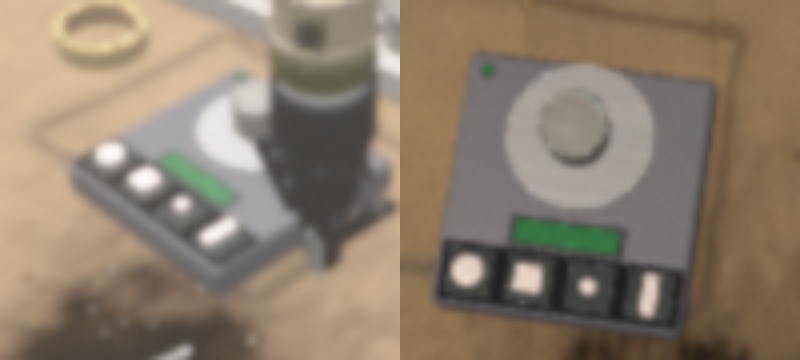

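The top view shows the lid at (174,122), exactly where a centred tin should appear. The tin stands upright on the pan, the keys are up and the arm is clear.

```bash
python3 -c "
from workcell import env
print(env.hand_in())"
```

```text
the job is handed in; nothing more can be done
None
```

I pressed wake, then zero, set the small tin upright on the middle of the pan, let go of it and then pressed record. I handed the job in at about 14 s; hand-in returned no verdict.

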